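Tip up a glaze test plaque and stand it in the drying rack

ROBOT

A 7-joint arm with a two-finger parallel gripper is mounted at the origin on a cart in front of the work surface, level with it; the furniture and walls round the work are solid. World frame = base frame: x ahead of the robot, y to its left, z up, the work surface at z = 0. Lengths are in m, angles in rad, forces in N, time in s.
With the tool pointing down it reaches from about 0.4 to 0.875 m from the base axis. Payload 19.3 kg.
Tool frame: the origin (TCP) lies midway between the tips of the shut fingers; the grasp point (between the pads) lies 19 mm behind it (robot.grasp_offset is the z of the grasp point in the tool frame, in m); z points along the fingers, y is the direction in which the jaws open and shut (so a half turn about z gives the same grasp; the last joint's range is limited). The gripper opens to 85 mm and grips with 20 to 120 N. Pads are 22 mm wide; open, the fingers measure 114 mm over their backs; the gripper's body (76 mm by 85 mm) begins 54 mm behind the grasp point. The pads swing forward as they close: fully open they stand 13 mm farther back than shut.
Start: joints at [1.183, 0.521, -0.036, 1.599, 0.021, 1.021, -0.113], TCP at [0.195, -0.594, 0.231] pointing down, gripper open.
Joint ranges: [-2.91, 2.91], [-0.3, 2.13], [-1.5, 1.42], [0.17, 2.43], [-1.26, 4.41], [0.16, 1.93], [-2.52, 2.52]. Speed limits (rad/s): [1.89, 1.89, 2.39, 2.39, 3.01, 3.01, 3.01].

INTERFACE

Orientations are given as a 3x3 rotation matrix whose columns are the frame's x, y, z axes.
In Python, from rig import robot gives the robot as it stands.
- The arm moves only by the tool servo_tool, never from a script. Its argument "increments" is a list of rows, each a list of 7 numbers: the turn, a rotation vector about the tool's x, y, z in degrees, then the shift along the tool's x, y, z in mm, then the opening, from 0 (shut) to 1 (fully open). In form: [[ax, ay, az, x, y, z, jaw], ...]. A call has 1 to 12 rows; each row is the pose to reach, as a shift and turn from the pose measured when the call began, along the tool's axes at that moment; what a row does not reach only later rows make up. A row lasts 1/8 s, in which the tool goes at most 62.5 mm and 10.7 degrees, less where a joint would pass 70% of its speed; a pose out of reach is approached as far as the arm can. A call with a gripper value outside its range is refused whole. The fingers move at their own pace and stop on an object; "force" is the grip in N (left out, the last holds). Time passes only in rows, so rows that repeat a pose let the fingers close. It gives the time, the measured TCP pose, the force and the opening at its end, in the units of the state.
- robot.state(): the state, without advancing time (a new reading comes with each control period).
- robot.read_camera(name): name is "side" or "top"; returns a dict with "pixels" (384x512x3 uint8, red, green, blue), "depth" (384x512 float32, m along the optical axis (not along the pixel's ray), 0 where there is no reading), "fx", "fy", "cx", "cy" (pixels), "k1" (the pictures are not rectified: a ray, as slopes to the right and down, at radius r is drawn at 1 + k1 r^2 times it, then the intrinsics apply), "rvec" (rotation vector, rad) and "tvec" (3), from world to camera coordinates, as OpenCV has them. Camera axes: x right, y down, z forward; pixel columns grow to the right and rows downward; lengths in m; the calibration is good to about 2 mm. A picture is of the moment at which its call begins.
- robot.close_job(): hands the job in, once; it reports no verdict.
Trained networks look in a picture, given as the dict that the camera call returned (one of the last four; its "shot" number tells which), for a name from the list of things; names that differ only in an ending like _2 or _b are one class to them, and where a whole thing is asked for, a point or a joint stands for the part that bears it (a point fixed in the world has none). Each returns a list of dicts, best first, with "score" (0 to 1); they miss things now and then, are a little off and sometimes report something else, mostly with a low value. They report only what shows in the picture. A call takes as long as a camera call. They do not tell look-alikes from the thing itself.
- robot.recognise(picture, label): "pixel" ([column, row] in pixels, amid what is visible of it).
- robot.landmark_of(picture, label): "pixel" ([column, row] in pixels: a listed point, or the origin of a listed thing).
The state is a dict: "time_s": time; "qpos": joint angles; "joint_vel": joint speeds; "effort": joint torques, N m; "tcp_pos": TCP position; "orientation": TCP orientation; "ft_force": force on the tool from outside, world axes, zero at the start; "torque": the same for the moment, N m; "opening": finger opening in m.
Only numpy, scipy, OpenCV 4.12 (cv2) and the standard library are available. Lean on these libraries where they do the work, as an engineer would, in place of code of your own. Each camera call takes 0.05 s, during which the arm holds its last target.

TASK

The glaze test plaque lies flat on the tip-up cradle. Press down the end of it that lies at the rocker's lip until the rocker is fully tipped, and let go: it stays tipped, with the plaque's other end raised. Then take the plaque by the raised end and lower it, pressed end down, into the middle of the drying rack's groove, letting go only when it stands on the groove's floor; do not drop it on the bench, and leave the pinch pot, the cup and the wooden rib where they are.

Things in the scene. Friction and masses are not known exactly. Their poses are not given: they have to be found in the camera images.
- plaque_centre (a point): centre of the loose plaque: terracotta slab 130 (its x) x 100 (y) x 8 mm (z), about 0.2 kg, three coloured glaze stripes along its length on the upper face (+z). Its x axis points along its length to the end at the cradle's lip (the end to press); the -x end rises and is bare for its last 29 mm
- cradle: pale wooden cradle fixed to the bench, carries an aluminium rocker; origin at the bench under the hinge line, x level towards the rocker's lip, y along the hinge. Base plate x = -88 to +62 mm, 140 mm wide, 8 mm thick; side cheeks at y = +-60 to +-68 mm, within 15 mm of the hinge, 63 mm high; rest post x = -26 to -40 mm, 54 mm high
- pivot (a point): middle of the hinge line, 52 mm above the bench, axes as the cradle's. With the rocker level the plaque's upper face lies 16 mm above it, and the plaque reaches from x = +42.5 to -87.5 mm (to 2 mm); the rocker plate carries it from x = +43 to -40 mm only, the rest overhangs. Lip at x = +43 to 47 mm, 1 mm lower than the plaque's upper face
- rocker (a joint): angle of the rocker: 0 = level (at the start), grows as the lip end goes down and the other end rises, stop at 1.0 rad (57 degrees, fully tipped). Stiff friction hinge, about 0.2 N m: it stays where it is left; pressing the plaque 30 mm from the hinge line takes about 8 N. Fully tipped, the raised edge is about 134 mm above the bench
- rack: brown wooden drying rack fixed to the bench, origin under its centre at the bench; base 130 (x) x 120 (y) x 10 mm; one groove along its y axis between two rails, 112 mm long, rails 7 to 21 mm either side of the middle, top of the flared mouth 53 mm above the bench
- groove (a point): middle of the groove's floor, 10 mm above the bench, axes as the rack's (groove runs along y, z up). The groove is 14 mm wide in x and 30 mm deep, above that the mouth flares to about 26 mm wide. A plaque standing in it on a short (100 mm) edge has its centre 65 mm above this point and may lean by up to 0.2 rad
- pot: grey-beige clay pinch pot, loose bystander, 78 x 85 x 52 mm, origin under its centre
- cup: light blue plastic cup, loose bystander, 66 mm across, 66 mm high, origin under its centre
- rib: brown wooden kidney-shaped rib lying flat, loose bystander, 62 x 100 x 8 mm, origin under its centre
Mind the look-alikes: they are no part of the job. What is shaped like the rack but turquoise is not meant.

How it is judged:
By the outcome, as a careful person would: the job done as asked, in the order asked, and still so for the second after the job is handed in, with the robot touching nothing.
It also fails if it takes over 61 s, if anything falls off the work surface, if the arm or the gripper's body presses on something with over 40 N, if the wrist force passes 120 N, or if a joint passes its speed limit or range.

## Working session

There is one attempt and no reset: what is moved stays moved. The work goes in short steps, Python scripts to look and compute and a tool call to move; the robot and the scene stay as the last step left them, time stands still between calls to the robot, and variables do not carry over. Pictures are saved under pics/ and viewed, and the job is handed in when it is done.

Besides the shell and the picture viewer there is one more tool, called after "Request:" by a JSON object that holds its "fn" and its "kwargs", one argument or row to a line. servo_tool: Moves the arm, as the interface text tells. Its arguments: {"type":"object","properties":{"increments":{"type":"array"},"force":{"type":"number"}},"required":["increments"]}

```bash
ls; mkdir -p pics; cat > h.py <<'E'
import numpy as np, cv2
from rig import robot
def cam(c):
    R,_=cv2.Rodrigues(np.array(c['rvec'],float)); return R,np.array(c['tvec'],float).reshape(3)
def ray(c,px):
    d=np.array([(px[0]-c['cx'])/c['fx'],(px[1]-c['cy'])/c['fy']]); u=d.copy()
    for _ in range(20): u=d/(1+c['k1']*(u@u))
    return np.array([u[0],u[1],1.])
def w_depth(c,px,d=None):
    R,t=cam(c)
    if d is None: d=c['depth'][int(round(px[1])),int(round(px[0]))]
    return R.T@(ray(c,px)*d-t)
def w_z(c,px,z):
    R,t=cam(c); o=-R.T@t; v=R.T@ray(c,px); return o+v*(z-o[2])/v[2]
def proj(c,P):
    R,t=cam(c); p=R@np.array(P,float)+t; u=p[:2]/p[2]; u=u*(1+c['k1']*(u@u))
    return np.array([u[0]*c['fx']+c['cx'],u[1]*c['fy']+c['cy']])
def save(c,n,crop=None,s=1):
    im=cv2.cvtColor(np.array(c['pixels']),cv2.COLOR_RGB2BGR)
    if crop: x0,y0,x1,y1=crop; im=im[y0:y1,x0:x1]
    im=cv2.resize(im,None,fx=s,fy=s,interpolation=cv2.INTER_CUBIC); cv2.imwrite('pics/'+n,im)
def cloud(c):
    R,t=cam(c); H,W=c['depth'].shape
    vv,uu=np.mgrid[0:H,0:W]
    d=np.stack([(uu-c['cx'])/c['fx'],(vv-c['cy'])/c['fy']],-1); u=d.copy()
    for _ in range(20): u=d/(1+c['k1']*(u**2).sum(-1,keepdims=True))
    P=np.concatenate([u,np.ones((H,W,1))],-1)*c['depth'][...,None]
    W_=(P-t)@R; W_[c['depth']==0]=np.nan
    return W_
E
python3 - <<'E'
from h import *
np.set_printoptions(precision=4,suppress=True)
for n in('top','side'):
    c=robot.read_camera(n); save(c,n+'0.png',s=1.5)
    R,t=cam(c); print(n,-R.T@t, R[2])
    for l in('plaque_centre','cradle','pivot','rack','groove','pot','cup','rib','rocker'):
        for f in('recognise','landmark_of'):
            try: print(l,f,[(np.round(r['pixel'],1).tolist(),round(r['score'],2)) for r in getattr(robot,f)(c,l)[:4]])
            except Exception as e: print(l,f,e)
s=robot.state();print(s)
E
```

```text
pics
top [0.4705 0.1056 1.3067] [ 0.0879  0.0044 -0.9961]
plaque_centre recognise [([361.2, 191.7], 0.87), ([219.6, 214.0], 0.71)]
plaque_centre landmark_of []
cradle recognise [([337.7, 201.7], 0.78), ([364.4, 189.4], 0.55)]
cradle landmark_of [([349.2, 196.3], 0.9)]
pivot recognise [([338.7, 203.2], 0.73)]
pivot landmark_of [([351.6, 191.6], 0.58)]
rack recognise [([125.2, 226.2], 0.84), ([219.2, 213.5], 0.83), ([163.3, 152.1], 0.6)]
rack landmark_of [([220.4, 213.5], 0.78), ([165.0, 153.8], 0.76), ([128.2, 225.6], 0.74)]
groove recognise [([215.5, 213.2], 0.76), ([159.7, 152.4], 0.71), ([123.9, 220.6], 0.65)]
groove landmark_of [([161.9, 151.5], 0.72), ([125.2, 217.6], 0.55)]
pot recognise [([306.2, 142.4], 0.66)]
pot landmark_of [([305.9, 144.6], 0.95)]
cup recognise [([353.4, 137.5], 0.71), ([336.3, 199.4], 0.45)]
cup landmark_of [([352.0, 143.2], 0.66)]
rib recognise [([296.7, 254.3], 0.89)]
rib landmark_of [([296.7, 251.0], 0.63)]
rocker recognise [([336.6, 191.3], 0.62)]
rocker landmark_of it knows: cradle, cup, groove, pivot, plaque_centre, pot, rack, rib
side [0.0842 0.9463
[... 975 characters left out ...]
rocker recognise [([299.0, 168.8], 0.52)]
rocker landmark_of it knows: cradle, cup, groove, pivot, plaque_centre, pot, rack, rib
{'time_s': 1.8, 'qpos': array([ 1.1828,  0.5214, -0.0363,  1.5995,  0.0212,  1.0211, -0.1128]), 'joint_vel': array([ 0.0017,  0.0004, -0.0014, -0.0002, -0.0008,  0.0003,  0.0007]), 'effort': array([ -0.0014, -92.681 ,   1.9778, -37.024 ,   0.0179,   0.002 ,
        -0.0001]), 'tcp_pos': array([ 0.1953, -0.5937,  0.2313]), 'orientation': array([[ 0.9499,  0.3124, -0.    ],
       [ 0.3124, -0.9499,  0.    ],
       [-0.    , -0.    , -1.    ]]), 'ft_force': array([ 0.4912, -0.0563, -0.2884]), 'torque': array([0.0572, 0.0123, 0.0126]), 'opening': 0.08530687552600712}
```

View pics/top0.png

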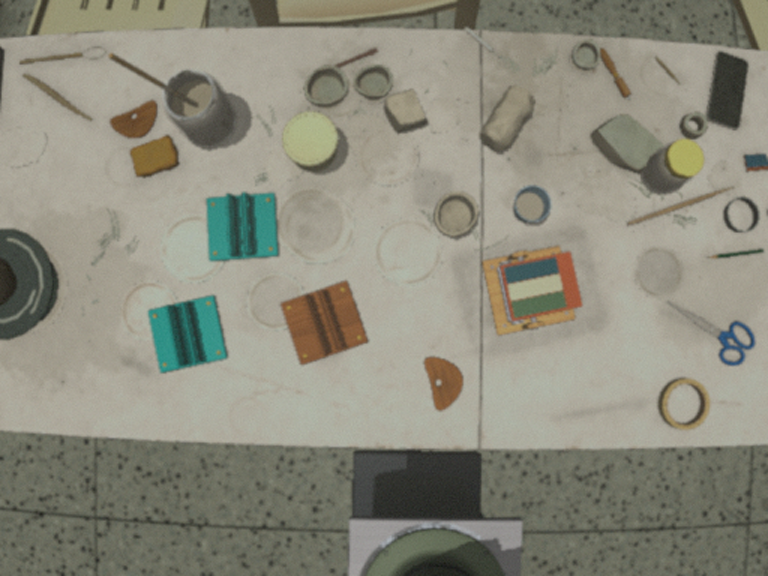

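View pics/side0.png

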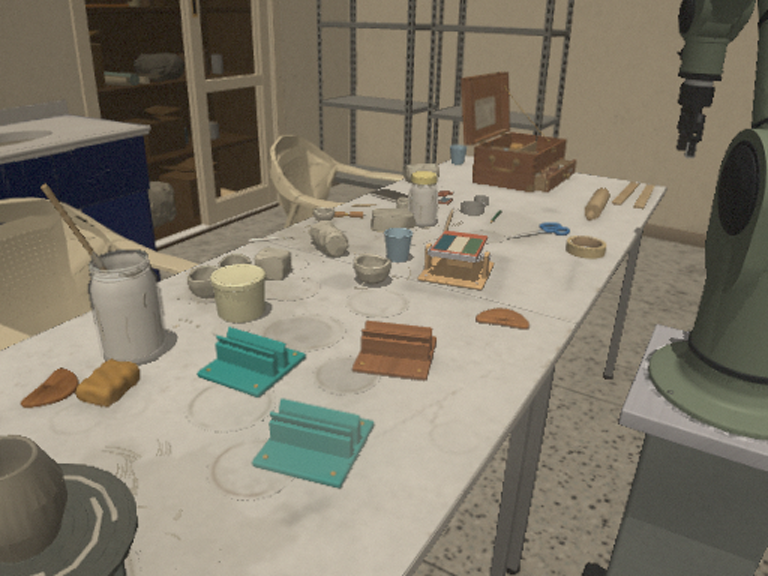

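```bash
python3 - <<'E'
from h import *
import pickle
np.set_printoptions(precision=4,suppress=True)
c=robot.read_camera('top'); pickle.dump(dict(c),open('top.pkl','wb'))
s=robot.read_camera('side'); pickle.dump(dict(s),open('side.pkl','wb'))
a=cv2.resize(c['pixels'][110:280,90:400],None,fx=2.5,fy=2.5,interpolation=cv2.INTER_CUBIC)
cv2.imwrite('pics/topc.png',a[...,::-1])
a=cv2.resize(s['pixels'][120:330,120:380],None,fx=2.8,fy=2.8,interpolation=cv2.INTER_CUBIC)
cv2.imwrite('pics/sidec.png',a[...,::-1])
for p in [(361,192),(125,226),(219,213),(163,152)]: print(p,w_depth(c,p))
E
```

```text
(361, 192) [ 0.5711 -0.1736  0.0692]
(125, 226) [0.4696 0.4493 0.0517]
(219, 213) [0.5099 0.1983 0.0547]
(163, 152) [0.6699 0.3532 0.0525]
```

View pics/topc.png

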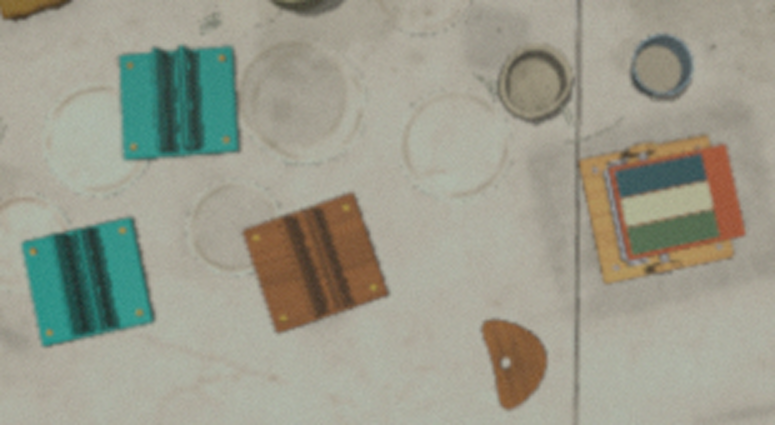

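View pics/sidec.png

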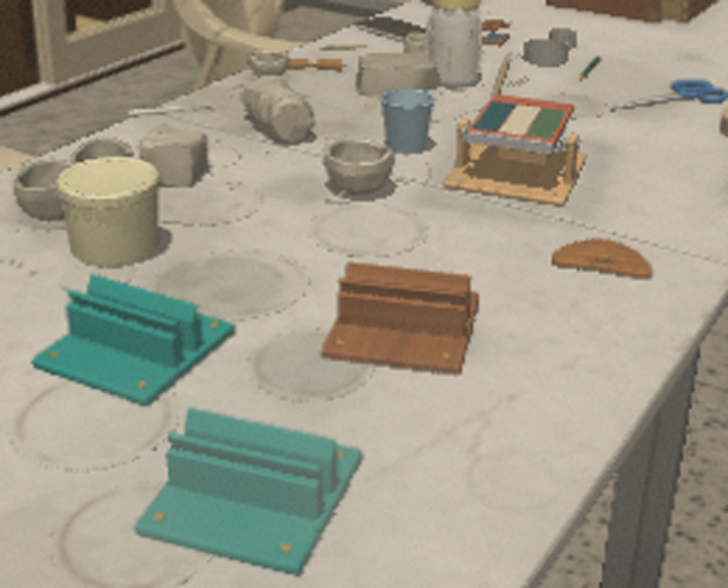

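```bash
python3 - <<'E'
from h import *
import pickle
np.set_printoptions(precision=4,suppress=True)
c=pickle.load(open('top.pkl','rb')); W=cloud(c)
hsv=cv2.cvtColor(c['pixels'],cv2.COLOR_RGB2HSV)
# plaque
m=(W[...,2]>0.061)&(W[...,2]<0.078)
m[:, :320]=0; m[:150]=0; m[235:]=0; m[:,395:]=0
n,l,st,ce=cv2.connectedComponentsWithStats(m.astype(np.uint8),connectivity=4); i=1+st[1:,4].argmax(); m=l==i
print('plaque px',m.sum(),'z',np.median(W[m][:,2]))
P=W[m]; 
A=np.c_[P[:,:2],np.ones(len(P))]; print('plane',np.linalg.lstsq(A,P[:,2],rcond=None)[0])
ys,xs=np.nonzero(m); (cx,cy),(w,h),a=cv2.minAreaRect(np.c_[xs,ys].astype(np.float32)); 
z=0.068
b=np.array([w_z(c,p,z) for p in cv2.boxPoints(((cx,cy),(w,h),a))]); print(b); print(w_z(c,(cx,cy),z),[np.linalg.norm(b[k]-b[k-1]) for k in range(4)])
for k in range(2):
    d=b[k+1]-b[k]; print(np.degrees(np.arctan2(d[1],d[0])))
# rack: base by brown colour
m=np.zeros_like(m); m[180:250,180:250]=1
m&=(hsv[...,1]>90)&(hsv[...,0]<20)
ys,xs=np.nonzero(m); print('rack px',m.sum())
r=cv2.minAreaRect(np.c_[xs,ys].astype(np.float32)); print(r)
b=np.array([w_z(c,p,0.01) for p in cv2.boxPoints(r)]); print(b,b.mean(0),[np.linalg.norm(b[k]-b[k-1]) for k in range(4)])
for k in range(2):
    d=b[k+1]-b[k]; print(np.degrees(np.arctan2(d[1],d[0])))
# rails
m2=m&(W[...,2]>0.035); P=W[m2]; print('rails',m2.sum(),P.mean(0),np.percentile(P[:,2],[50,90]))
q=P[:,:2]-P[:,:2].mean(0); u,s,v=np.linalg.svd(q,full_matrices=False); print(v[0],np.degrees(np.arctan2(v[0][1],v[0][0])),np.ptp(q@v[0]),np.ptp(q@v[1]))
s_=pickle.load(open('side.pkl','rb'))
print('side groove',w_z(s_,(264.5,233.3),.01),w_z(s_,(260.3,236.9),0),'pivot',w_z(s_,(304.5,167.0),.052),'cradle',w_z(s_,(299.6,186),0),'top cradle',w_z(c,(349.2,196.3),0),'pivot',w_z(c,(351.6,191.6),.052),'rack',w_z(c,(220.4,213.5),0))
print('pot',w_z(c,(305.9,144.6),0),'cup',w_z(c,(352,143.2),0),'rib',w_z(c,(296.7,251),0))
E
```

```text
plaque px 1915 z 0.06880392631288036
plane [ 0.0036 -0.0054  0.0657]
[[ 0.6092 -0.0924  0.068 ]
 [ 0.6411 -0.2243  0.068 ]
 [ 0.5363 -0.2477  0.068 ]
 [ 0.5057 -0.1163  0.068 ]]
[ 0.5729 -0.1696  0.068 ] [np.float64(0.10616496993237834), np.float64(0.13572711138493534), np.float64(0.1073259613432098), np.float64(0.1349909072139145)]
-76.41968134343679
-167.40837954961125
rack px 1971
((215.62648010253906, 214.73861694335938), (42.789817810058594, 46.69099426269531), 70.82099914550781)
[[0.5389 0.2913 0.01  ]
 [0.5833 0.1715 0.01  ]
 [0.474  0.1309 0.01  ]
 [0.4298 0.2498 0.01  ]] [0.5065 0.2109 0.01  ] [np.float64(0.11672317840375998), np.float64(0.12769568386479885), np.float64(0.11662035387914764), np.float64(0.12686600022776717)]
-69.66522647451967
-159.60249180256884
rails 437 [0.5058 0.2105 0.0473] [0.0482 0.0545]
[-0.9371 -0.3491] -159.56530177560867 0.10912008300206101 0.042643499489051356
side groove [0.505  0.2099 0.01  ] [0.5132 0.2161 0.    ] pivot [ 0.5732 -0.1585  0.052 ] cradle [ 0.5683 -0.1196  0.    ] top cradle [ 0.5642 -0.156   0.    ] pivot [ 0.5731 -0.152   0.052 ] rack [0.5104 0.1985 0.    ]
pot [ 0.7062 -0.0343  0.    ] cup [ 0.7133 -0.1641  0.    ] rib [ 0.4118 -0.0122  0.    ]
```

```bash
cat > ov.py <<'E'
from h import *
def frame(o,deg):
    a=np.radians(deg); R=np.array([[np.cos(a),-np.sin(a),0],[np.sin(a),np.cos(a),0],[0,0,1]]); return lambda p:R@np.array(p)+np.array(o)
def poly(c,im,f,pts,s,off,col):
    q=np.array([(proj(c,f(p))+.5-off)*s for p in pts]); cv2.polylines(im,[np.round(q*8).astype(int)],True,col,1,cv2.LINE_AA,3)
def rect(x0,x1,y0,y1,z): return [(x0,y0,z),(x1,y0,z),(x1,y1,z),(x0,y1,z)]
E
python3 - <<'E'
from ov import *
import pickle
piv=(0.5685,-0.150); pa=103.1; ro=(0.5065,0.2109); ra=110.4-90+90
for n,crops in(('top',[(310,150,400,245),(170,170,260,260)]),('side',[(270,130,350,210),(225,205,300,265)])):
    c=pickle.load(open(n+'.pkl','rb'))
    ims=[]
    for (x0,y0,x1,y1) in crops:
        s=4.; im=cv2.resize(c['pixels'][y0:y1,x0:x1],None,fx=s,fy=s,interpolation=cv2.INTER_CUBIC)[...,::-1].copy(); off=np.array([x0,y0])
        f=frame((*piv,0),pa)
        poly(c,im,f,rect(-.088,.062,-.07,.07,.008),s,off,(255,0,255))
        poly(c,im,f,rect(-.0875,.0425,-.05,.05,.068),s,off,(255,255,0))
        g=frame((*ro,0),ra)
        poly(c,im,g,rect(-.065,.065,-.06,.06,.01),s,off,(255,255,0))
        poly(c,im,g,rect(-.021,.021,-.056,.056,.053),s,off,(255,0,255))
        ims.append(cv2.resize(im,(390,390)))
    cv2.imwrite(f'pics/ov_{n}.png',np.hstack(ims))
E
```

```text
(no output)
```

View pics/ov_top.png

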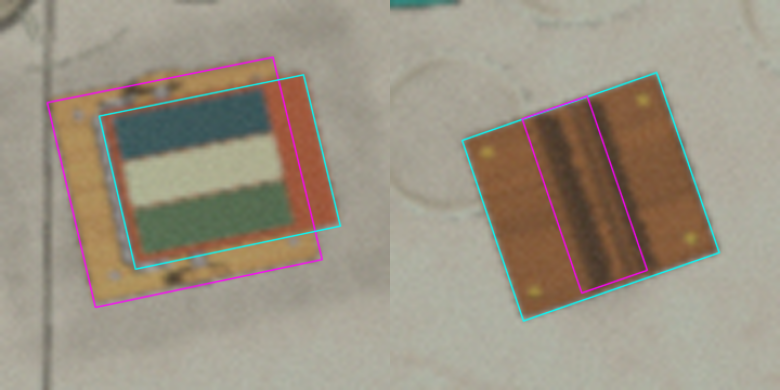

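View pics/ov_side.png

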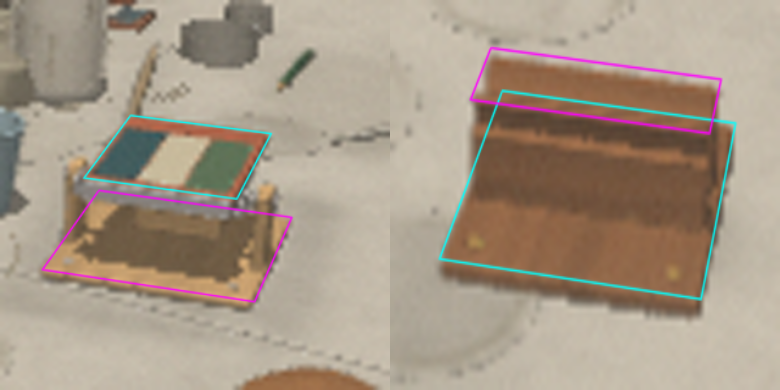

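Of the three racks, the turquoise ones are at top-view pixels (125,226) and (163,152) and the brown one is at (219,213). Only the brown one fits the description, and the enlarged crop confirms it. The plaque is at (361,192). Its bare end points right (-y) and its lip end left (+y). Next I move above the lip end with the fingers shut.

Request:
{"fn": "servo_tool", "kwargs": {
  "increments": [
    [0,0,1,50,-34,0,0],
    [0,0,2,100,-69,0,0],
    [0,0,3,150,-104,0,0],
    [0,0,4,200,-138,10,0],
    [0,0,5,250,-172,20,0],
    [0,0,5,300,-207,30,0],
    [0,0,5,350,-242,45,0],
    [0,0,5,400,-276,60,0],
    [0,0,5,450,-310,75,0],
    [0,0,5,497,-345,91,0],
    [0,0,5,497,-345,91,0],
    [0,0,5,497,-345,91,0]
  ],
  "force": 50
}}

```text
time_s: 3.4
tcp_pos: [0.5594, -0.111, 0.1402]
orientation: [[0.974, 0.229, -0.0], [0.229, -0.974, -0.0], [-0.001, 0.0, -1.0]]
ft_force: [-0.3, -0.3, 0.1]
opening: -0.0
```

```bash
python3 - <<'E'
from ov import *
c=robot.read_camera('side'); save(c,'s1.png',(250,70,370,220),4)
E
```

```text
(no output)
```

View pics/s1.png

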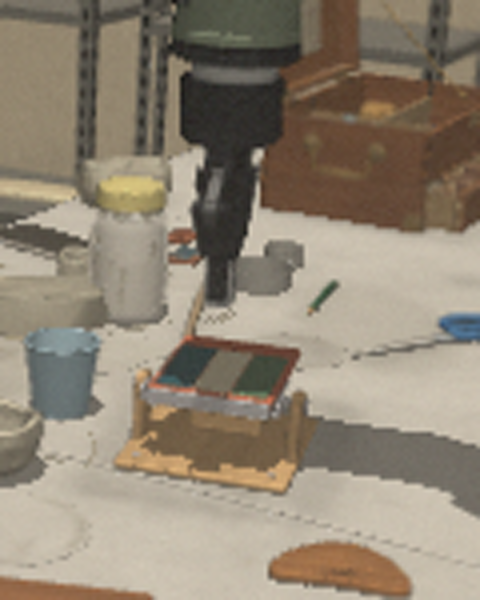

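The shut fingers hang over the lip end, at about (220,300) in the crop. Now I descend and press.

Request:
{"fn": "servo_tool", "kwargs": {
  "increments": [
    [0,0,0,0,0,20,0],
    [0,0,0,0,0,40,0],
    [0,0,0,0,0,60,0],
    [0,0,0,0,0,70,0],
    [0,0,0,0,0,75,0],
    [0,0,0,0,0,80,0],
    [0,0,0,0,0,84,0],
    [0,0,0,0,0,88,0],
    [0,0,0,0,0,88,0]
  ]
}}

```text
time_s: 4.58
tcp_pos: [0.5592, -0.1106, 0.053]
orientation: [[0.974, 0.228, -0.0], [0.228, -0.974, 0.001], [0.0, -0.001, -1.0]]
ft_force: [-2.1, 5.8, 3.5]
opening: 0.0001
```

Request:
{"fn": "servo_tool", "kwargs": {
  "increments": [
    [0,0,0,0,0,3,0],
    [0,0,0,0,0,6,0],
    [0,0,0,0,0,8,0],
    [0,0,0,0,0,8,0]
  ]
}}

```text
time_s: 5.08
tcp_pos: [0.5593, -0.1108, 0.0457]
orientation: [[0.974, 0.228, 0.001], [0.228, -0.974, 0.001], [0.001, -0.001, -1.0]]
ft_force: [-2.5, 2.4, 2.4]
opening: -0.0003
```

```bash
python3 - <<'E'
from ov import *
c=robot.read_camera('side'); save(c,'s2.png',(250,70,370,220),4)
print(robot.state()['ft_force'])
E
```

```text
[-2.231899    1.81817424  4.10355621]
```

View pics/s2.png

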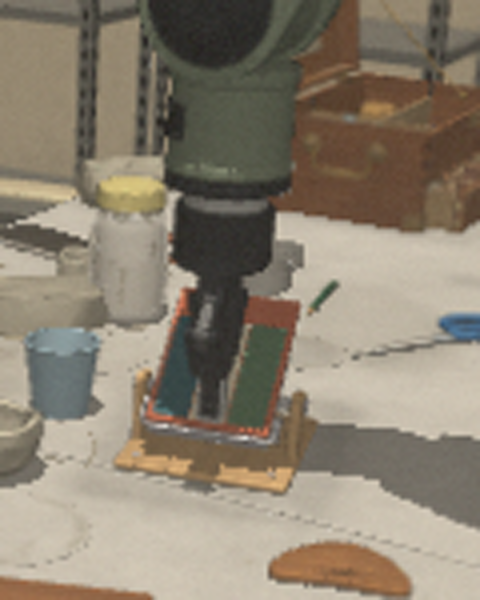

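Request:
{"fn": "servo_tool", "kwargs": {
  "increments": [
    [0,0,0,0,0,3,0],
    [0,0,0,0,0,6,0],
    [0,0,0,0,0,8,0],
    [0,0,0,0,0,8,0]
  ]
}}

```text
time_s: 5.62
tcp_pos: [0.5598, -0.1109, 0.0381]
orientation: [[0.974, 0.227, 0.002], [0.227, -0.974, 0.001], [0.002, -0.0, -1.0]]
ft_force: [0.1, 1.4, 3.8]
opening: 0.0001
```

Request:
{"fn": "servo_tool", "kwargs": {
  "increments": [
    [0,0,0,0,0,2,0],
    [0,0,0,0,0,4,0],
    [0,0,0,0,0,6,0],
    [0,0,0,0,0,6,0]
  ]
}}

```text
time_s: 6.12
tcp_pos: [0.5601, -0.1109, 0.0323]
orientation: [[0.974, 0.227, 0.002], [0.227, -0.974, 0.001], [0.002, -0.0, -1.0]]
ft_force: [0.4, 1.4, 2.9]
opening: 0.0
```

```bash
python3 - <<'E'
from ov import *
c=robot.read_camera('side'); save(c,'s3.png',(250,70,370,220),4)
W=cloud(c); u=np.array([-.2267,.974])
# angle: plane of plaque points right/left of finger
hs=cv2.cvtColor(c['pixels'],cv2.COLOR_RGB2HSV)
m=np.zeros(W.shape[:2],bool); m[150:172,310:322]=1
P=W[m]; P=P[~np.isnan(P).any(1)]; q=P-P.mean(0); n=np.linalg.svd(q,full_matrices=False)[2][2]; n*=np.sign(n[2]); print(len(P),n,np.arccos(n[2]), robot.state()['ft_force'])
E
```

```text
263 [-0.94576298 -0.30581389  0.10959125] 1.460984516508613 [0.69611467 2.1207045  2.21015806]
```

View pics/s3.png

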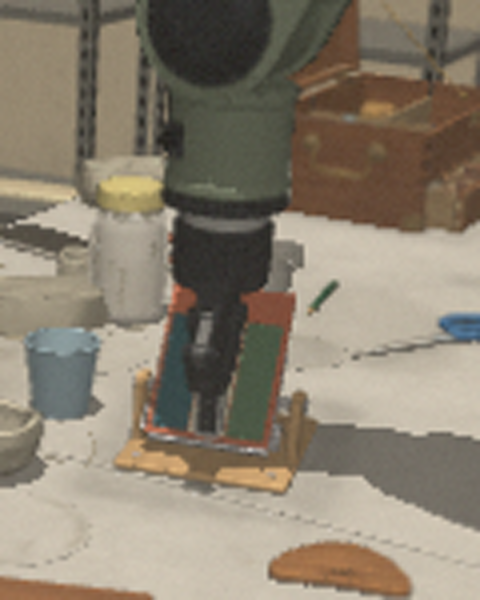

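Request:
{"fn": "servo_tool", "kwargs": {
  "increments": [
    [0,0,0,0,0,2,0],
    [0,0,0,0,0,4,0],
    [0,0,0,0,0,6,0],
    [0,0,0,0,0,6,0]
  ]
}}

```text
time_s: 6.68
tcp_pos: [0.5606, -0.1092, 0.0269]
orientation: [[0.973, 0.229, 0.003], [0.229, -0.973, 0.002], [0.004, -0.001, -1.0]]
ft_force: [-1.2, 12.9, 14.6]
opening: 0.0
```

```bash
cat > ang.py <<'E'
from ov import *
def ang(c,x0,y0,x1,y1):
    W=cloud(c); P=W[y0:y1,x0:x1].reshape(-1,3); P=P[~np.isnan(P).any(1)]
    for _ in range(4):
        m=np.median(P,0) if _==0 else P.mean(0); n=np.linalg.svd(P-m,full_matrices=False)[2][2]
        r=np.abs((P-m)@n); P=P[r<max(.003,np.median(r)*2.5)]
    n*=np.sign(n[2]); return n,np.arccos(n[2]),P.mean(0),len(P)
E
python3 - <<'E'
from ang import *
c=robot.read_camera('side'); save(c,'s4.png',(250,70,370,220),4)
# crop coords (230..275, 330..430)/4 + offset
print(ang(c,310,153,317,178), robot.state()['ft_force'])
E
```

```text
(array([-0.13588072,  0.82608223,  0.54692283]), np.float64(0.9921121463441507), array([ 0.53983673, -0.14817129,  0.06866436]), 159) [-3.49885256 12.9091988  14.54280195]
```

View pics/s4.png

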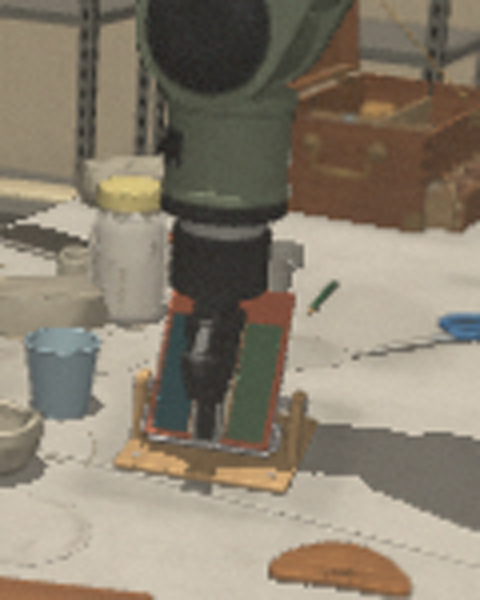

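Force has jumped and the measured plane angle is 0.99 rad. A slight extra press, then I let go and withdraw straight up.

Request:
{"fn": "servo_tool", "kwargs": {
  "increments": [
    [0,0,0,0,0,1.5,0],
    [0,0,0,0,0,2.5,0],
    [0,0,0,0,0,2.5,0]
  ]
}}

```text
time_s: 7.1
tcp_pos: [0.5611, -0.1078, 0.025]
orientation: [[0.973, 0.23, 0.004], [0.23, -0.973, 0.003], [0.005, -0.002, -1.0]]
ft_force: [-2.2, 12.4, 12.9]
opening: -0.0001
```

Request:
{"fn": "servo_tool", "kwargs": {
  "increments": [
    [0,0,0,0,-5,-10,0],
    [0,0,0,0,-12,-30,0],
    [0,0,0,0,-15,-70,0],
    [0,0,0,0,-15,-120,0],
    [0,0,0,0,-15,-170,0],
    [0,0,0,0,-15,-220,0.5],
    [0,0,0,0,-15,-230,0.5]
  ]
}}

```text
time_s: 7.98
tcp_pos: [0.5576, -0.094, 0.2595]
orientation: [[0.973, 0.23, 0.01], [0.23, -0.973, 0.003], [0.01, -0.0, -1.0]]
ft_force: [-1.2, 0.4, -1.4]
opening: 0.0358
```

```bash
python3 - <<'E'
from ang import *
import pickle
np.set_printoptions(precision=4,suppress=True)
c=robot.read_camera('side'); save(c,'s5.png',(250,70,370,220),4); pickle.dump(dict(c),open('side2.pkl','wb'))
t=robot.read_camera('top'); save(t,'t5.png',(310,140,410,250),5); pickle.dump(dict(t),open('top2.pkl','wb'))
print(ang(c,295,150,318,178)); print(robot.state()['tcp_pos'])
E
```

```text
(array([-0.1848,  0.8195,  0.5425]), np.float64(0.9974432085233589), array([ 0.5631, -0.1448,  0.0709]), 568)
[ 0.5569 -0.0939  0.2568]
```

View pics/s5.png

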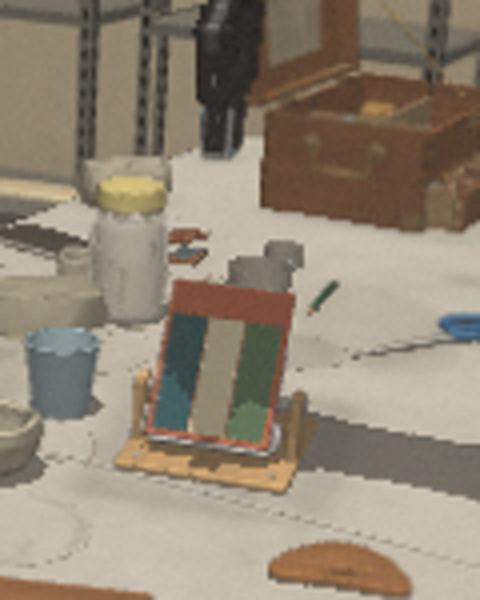

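View pics/t5.png

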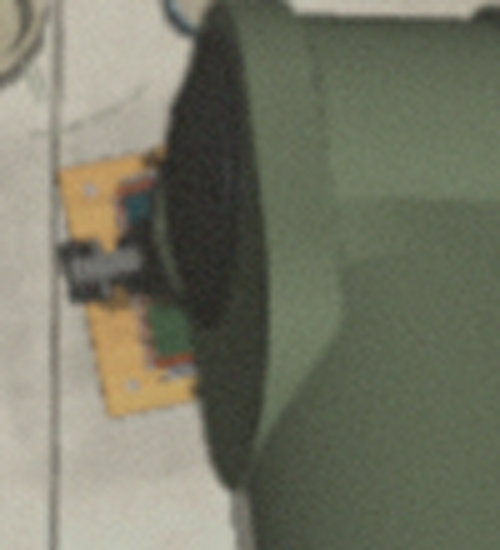

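The plaque stays tipped at about 1.0 rad, with the raised edge at crop (172–297, 280–292). I'm locating that edge from the depth data.

```bash
python3 - <<'E'
from ang import *
import pickle
np.set_printoptions(precision=4,suppress=True)
c=pickle.load(open('side2.pkl','rb')); n,a,p0,k=ang(c,295,150,318,178)
W=cloud(c)
m=np.abs((W-p0)@n)<.004; m[:135]=0; m[185:]=0; m[:,:280]=0; m[:,330:]=0
l=cv2.connectedComponentsWithStats(m.astype(np.uint8),connectivity=4); m=l[1]==1+l[2][1:,4].argmax()
P=W[m]; n,_,_=[np.linalg.svd(P-P.mean(0),full_matrices=False)[2][2],0,0]; n*=np.sign(n[2]); p0=P.mean(0)
print('n',n,np.arccos(n[2]),np.degrees(np.arctan2(n[1],n[0])))
y=np.array([-n[1],n[0],0]);y/=np.linalg.norm(y); e=np.cross(n,y); e*=np.sign(e[2])
uv=np.c_[(P-p0)@y,(P-p0)@e].astype(np.float32)
print(np.ptp(uv,0)); r=cv2.minAreaRect(uv*1000); print(r)
lo,hi=uv.min(0),uv.max(0)
print('rect lo hi',lo,hi,'top centre',p0+y*(lo[0]+hi[0])/2+e*hi[1],'bottom',p0+y*(lo[0]+hi[0])/2+e*lo[1],'ctr',p0+y*(lo[0]+hi[0])/2+e*(lo[1]+hi[1])/2)
# via pixel corners intersect plane
R,t=cam(c);o=-R.T@t
for px in[(293,140.3),(323.8,142.8)]:
    v=R.T@ray(c,px); print(o+v*(((p0-o)@n)/(v@n)))
E
```

```text
n [-0.1824  0.8182  0.5452] 0.9941799106115088 102.56992301796848
[0.104  0.1351]
((-2.2056350708007812, 1.4440689086914062), (135.18772888183594, 103.86178588867188), 89.89392852783203)
rect lo hi [-0.0542 -0.0661] [0.0498 0.069 ] top centre [ 0.58   -0.1832  0.1339] bottom [ 0.564  -0.1113  0.0206] ctr [ 0.572  -0.1472  0.0773]
[ 0.6258 -0.1703  0.1298]
[ 0.5281 -0.1944  0.1334]
```

```bash
cat > inc.py <<'E'
from h import *
from scipy.spatial.transform import Rotation as Ro
np.set_printoptions(precision=2,suppress=True)
def inc(R1,p1):
    s=robot.state(); R0=np.array(s['orientation']); 
    return np.degrees(Ro.from_matrix(R0.T@R1).as_rotvec()), 1000*R0.T@(np.array(p1)-s['tcp_pos'])
def tool(zdeg,xaz):
    # x axis horizontal at azimuth xaz, tilt zdeg about x from straight down
    a=np.radians(xaz); x=np.array([np.cos(a),np.sin(a),0]); z=np.array([0,0,-1.]); y=np.cross(z,x)
    return np.c_[x,y,z]@Ro.from_euler('x',zdeg,degrees=True).as_matrix()
E
python3 - <<'E'
from inc import *
th=0.998; T=tool(90-np.degrees(th),12.8); print(T)
mid=np.array([.5777,-.1861,.1308]); z=T[:,2]
for d in(-.07,.03): print(mid+d*z, *inc(T,mid+d*z))
E
```

```text
[[ 0.98  0.19 -0.12]
 [ 0.22 -0.82  0.53]
 [ 0.   -0.54 -0.84]]
[ 0.59 -0.22  0.19] [32.74 -0.25  0.59] [ -1.74 132.51  66.97]
[ 0.57 -0.17  0.11] [32.74 -0.25  0.59] [ -1.87  78.43 151.09]
```

Request:
{"fn": "servo_tool", "kwargs": {
  "increments": [
    [0,0,0,0,40,0,0.5],
    [5,0,0,0,80,0,0.5],
    [12,0,0,0,120,0,0.5],
    [20,0,0,-2,140,10,0.5],
    [28,0,0.6,-2,138,30,0.5],
    [32.7,0,0.6,-2,134,50,0.5],
    [32.7,0,0.6,-2,132.5,67,0.5],
    [32.7,0,0.6,-2,132.5,67,0.5],
    [32.7,0,0.6,-2,132.5,67,0.5]
  ]
}}

```text
time_s: 9.2
tcp_pos: [0.5864, -0.2225, 0.1908]
orientation: [[0.975, 0.189, -0.115], [0.221, -0.82, 0.527], [0.005, -0.54, -0.842]]
ft_force: [-0.2, 0.5, 0.4]
opening: 0.0427
```

```bash
python3 - <<'E'
from ang import *
from inc import *
c=robot.read_camera('side'); save(c,'s6.png',(250,50,370,200),4)
print(robot.state()['qpos'])
T=tool(90-np.degrees(.998),12.8)
mid=np.array([.5777,-.1861,.1308]); z=T[:,2]
print(*inc(T,mid+.03*z))
E
```

```text
[ 0.61  0.81 -0.23  1.32 -0.29  1.39 -0.82]
[ 0.16 -0.27  0.17] [ -0.9    0.79 100.96]
```

View pics/s6.png

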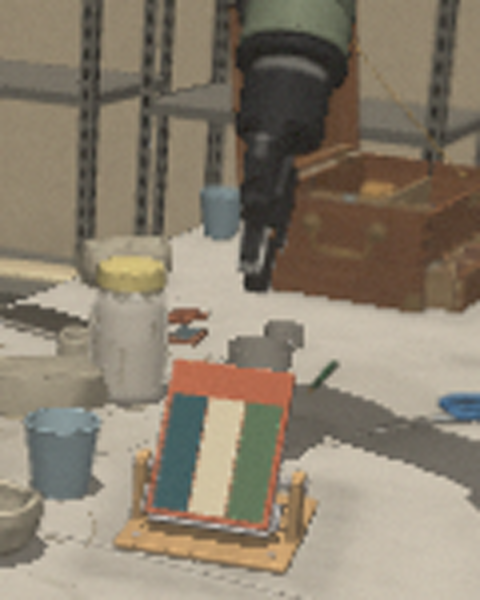

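Request:
{"fn": "servo_tool", "kwargs": {
  "increments": [
    [0,0,0,0,1,25,0.5],
    [0,0,0,-1,1,50,0.5],
    [0,0,0,-1,1,68,0.5],
    [0,0,0,-1,1,78,0.5],
    [0,0,0,-1,1,78,0.5]
  ]
}}

```text
time_s: 9.88
tcp_pos: [0.5769, -0.1823, 0.1252]
orientation: [[0.975, 0.19, -0.115], [0.222, -0.82, 0.527], [0.006, -0.539, -0.842]]
ft_force: [-0.3, -0.5, 0.2]
opening: 0.0425
```

```bash
python3 - <<'E'
from ang import *
from inc import *
c=robot.read_camera('side'); save(c,'s7.png',(270,100,350,200),6)
T=tool(90-np.degrees(.998),12.8)
mid=np.array([.5777,-.1861,.1308]); z=T[:,2]
print(*inc(T,mid+.03*z),robot.state()['ft_force'])
E
```

```text
[ 0.21 -0.31  0.19] [-0.23 -0.13 23.74] [0.18 0.2  0.69]
```

View pics/s7.png

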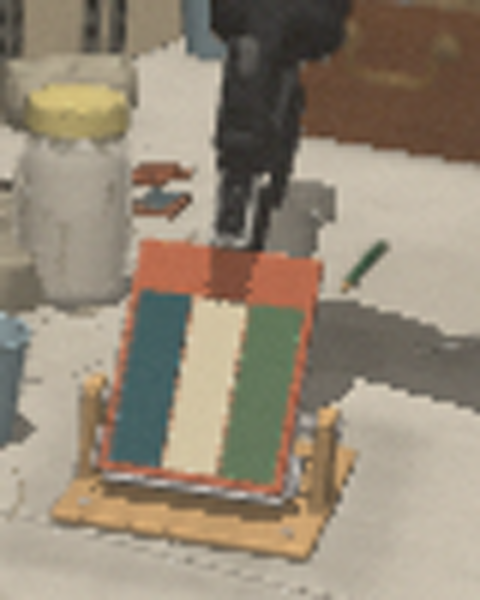

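The fingers straddle the raised edge and are centred on its width: finger at about x=232, edge 138–322 in the crop. I advance and grip.

Request:
{"fn": "servo_tool", "kwargs": {
  "increments": [
    [0,0,0,0,0,12,0.5],
    [0,0,0,0,0,23,0.5],
    [0,0,0,0,0,23,0.5],
    [0,0,0,0,0,23,0.3],
    [0,0,0,0,0,23,0.2],
    [0,0,0,0,0,23,0.15],
    [0,0,0,0,0,23,0],
    [0,0,0,0,0,23,0],
    [0,0,0,0,0,23,0],
    [0,0,0,0,0,23,0]
  ],
  "force": 60
}}

```text
time_s: 11.18
tcp_pos: [0.5745, -0.1707, 0.1065]
orientation: [[0.975, 0.19, -0.114], [0.221, -0.821, 0.527], [0.006, -0.539, -0.842]]
ft_force: [-0.5, -1.5, 5.0]
opening: 0.007
```

```bash
python3 - <<'E'
from ang import *
c=robot.read_camera('side'); save(c,'s8.png',(270,100,350,200),6); print(ang(c,295,155,318,178),robot.state()['ft_force'])
E
```

```text
(array([-0.17937079,  0.81893512,  0.54513429]), np.float64(0.9942470341270618), array([ 0.56023082, -0.14060195,  0.0635875 ]), 433) [-0.96961965 -1.88221878  5.64172954]
```

View pics/s8.png

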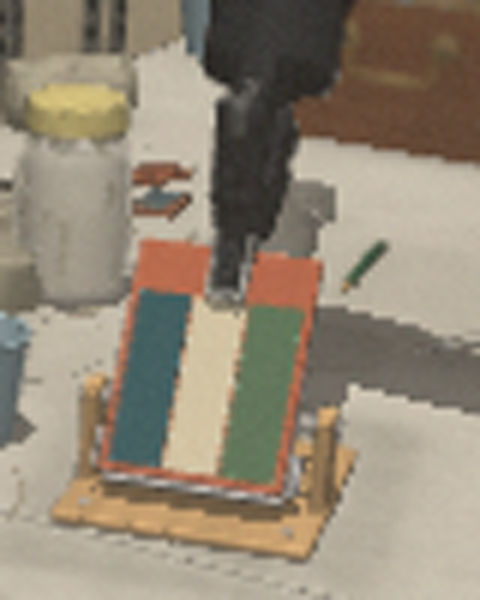

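Gripped, with the opening at 7 mm. I ease off along the normal and slide out along the plaque's length.

Request:
{"fn": "servo_tool", "kwargs": {
  "increments": [
    [0,0,0,0,-1,-2,0],
    [0,0,0,0,-3,-8,0],
    [0,0,0,0,-4,-20,0],
    [0,0,0,0,-5,-40,0],
    [0,0,0,0,-5,-65,0],
    [0,0,0,0,-5,-90,0],
    [0,0,0,0,-5,-115,0],
    [0,0,0,0,-5,-125,0],
    [0,0,0,0,-5,-125,0]
  ]
}}

```text
time_s: 12.35
tcp_pos: [0.5878, -0.2327, 0.2146]
orientation: [[0.975, 0.19, -0.113], [0.221, -0.821, 0.527], [0.007, -0.539, -0.843]]
ft_force: [-0.5, -0.3, -1.2]
opening: 0.0074
```

```bash
python3 - <<'E'
from ang import *
from inc import *
c=robot.read_camera('side'); save(c,'s9.png',(250,40,370,200),4); print(robot.state()['ft_force'],robot.state()['qpos'])
T=tool(0,20.4)
for p in[(.57,-.2,.28),(.5065,.211,.25)]: print(*inc(T,p))
E
```

```text
[ 0.43  0.56 -2.66] [ 0.62  0.79 -0.23  1.28 -0.29  1.44 -0.83]
[-32.56  -2.51  -7.3 ] [ -9.66 -65.3  -36.55]
[-32.56  -2.51  -7.3 ] [  19.24 -398.4   212.56]
```

View pics/s9.png

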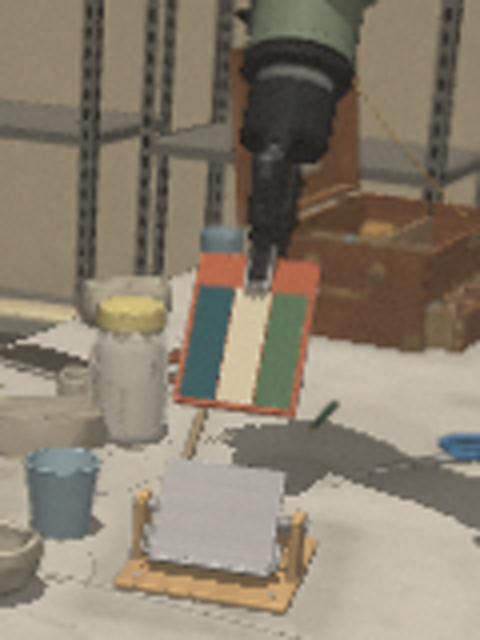

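Plaque is free and the rocker is still tipped. I lift it and turn it upright.

Request:
{"fn": "servo_tool", "kwargs": {
  "increments": [
    [-2,0,0,0,-12,-15,0],
    [-6,-0.5,-1.4,-2,-25,-30,0],
    [-12,-1,-2.7,-4,-40,-36,0],
    [-18,-1.4,-4,-6,-50,-36,0],
    [-24,-1.8,-5.4,-8,-60,-36,0],
    [-29,-2.2,-6.5,-10,-65,-36,0],
    [-32.6,-2.5,-7.3,-10,-65,-36,0],
    [-32.6,-2.5,-7.3,-10,-65,-36,0],
    [-32.6,-2.5,-7.3,-10,-65,-36,0]
  ]
}}

```text
time_s: 13.52
tcp_pos: [0.5694, -0.2001, 0.2788]
orientation: [[0.937, 0.348, -0.001], [0.348, -0.937, 0.001], [-0.001, -0.001, -1.0]]
ft_force: [0.2, -1.0, -1.3]
opening: 0.0071
```

```bash
python3 - <<'E'
from inc import *
T=tool(0,20.4)
for p in[(.5065,.211,.25)]: print(*inc(T,p))
E
```

```text
[-0.06  0.03 -0.03] [  84.15 -407.29   29.24]
```

Request:
{"fn": "servo_tool", "kwargs": {
  "increments": [
    [0,0,0,5,-25,0,0],
    [0,0,0,13,-65,0,0],
    [0,0,0,22,-107,0,0],
    [0,0,0,31,-150,0,0],
    [0,0,0,40,-193,0,0],
    [0,0,0,49,-236,0,0],
    [0,0,0,58,-279,0,0],
    [0,0,0,67,-322,5,0],
    [0,0,0,75,-362,10,0],
    [0,0,0,81,-392,20,0],
    [0,0,0,84,-407,29,0],
    [0,0,0,84,-407,29,0]
  ]
}}

```text
time_s: 15.02
tcp_pos: [0.5063, 0.2106, 0.2493]
orientation: [[0.937, 0.348, -0.003], [0.348, -0.937, 0.0], [-0.003, -0.001, -1.0]]
ft_force: [0.7, -0.1, -2.0]
opening: 0.0068
```

```bash
python3 - <<'E'
from inc import *
import pickle
c=robot.read_camera('side'); save(c,'s10.png',(190,90,340,290),3); pickle.dump(dict(c),open('side3.pkl','wb'))
t=robot.read_camera('top'); save(t,'t10.png',(150,150,290,270),5); pickle.dump(dict(t),open('top3.pkl','wb'))
print(*inc(tool(0,20.4),(.5065,.211,.25)),robot.state()['tcp_pos'])
E
```

```text
[-0.04  0.06 -0.13] [ 0.15 -1.77  0.17] [0.51 0.21 0.25]
```

View pics/s10.png

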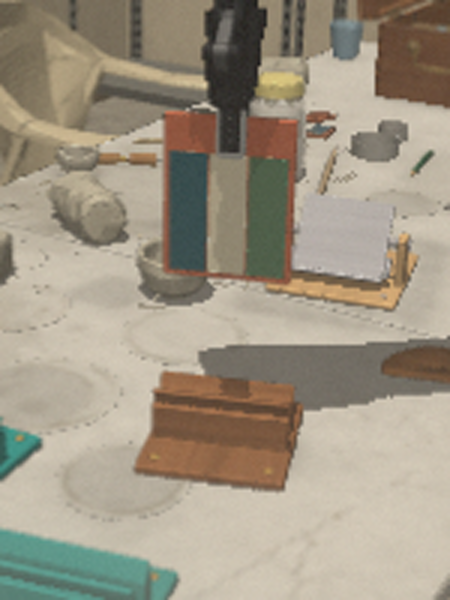

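View pics/t10.png

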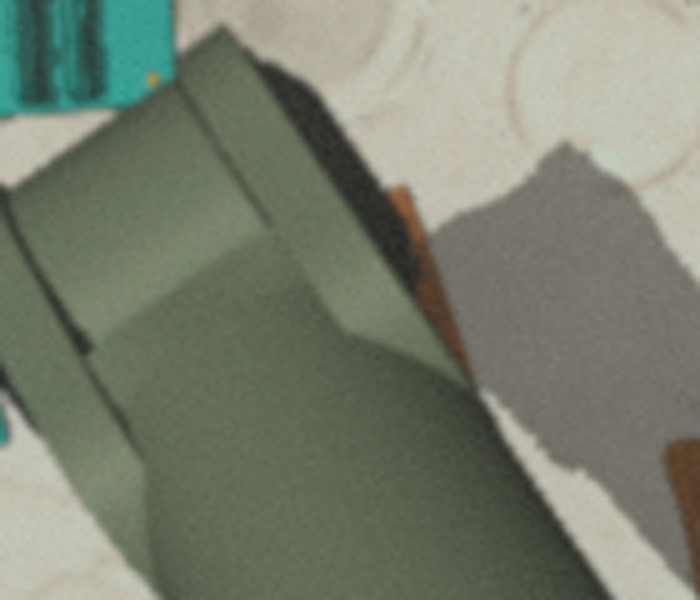

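```bash
cat > pl.py <<'E'
from ang import *
def plaque(c,x0,y0,x1,y1,box):
    n,a,p0,k=ang(c,x0,y0,x1,y1); W=cloud(c)
    m=np.abs((W-p0)@n)<.005; q=np.zeros_like(m); q[box[1]:box[3],box[0]:box[2]]=1; m&=q
    l=cv2.connectedComponentsWithStats(m.astype(np.uint8),connectivity=4); m=l[1]==1+l[2][1:,4].argmax()
    P=W[m]; p0=P.mean(0); n=np.linalg.svd(P-p0,full_matrices=False)[2][2]; n*=np.sign(n[1])
    y=np.array([-n[1],n[0],0]);y/=np.linalg.norm(y); e=np.cross(n,y); e*=np.sign(e[2])
    uv=np.c_[(P-p0)@y,(P-p0)@e].astype(np.float32); lo,hi=uv.min(0),uv.max(0)
    r=cv2.minAreaRect(uv*1000)
    print('n',n,'az',np.degrees(np.arctan2(n[1],n[0])),'lean',np.degrees(np.arcsin(n[2])),'ext',hi-lo,'rect',r)
    ce=p0+y*r[0][0]/1000+e*r[0][1]/1000
    print('face centre',ce,'mid',ce-.004*n,'bottom z',ce[2]-.065)
E
python3 - <<'E'
from pl import *
np.set_printoptions(precision=4,suppress=True)
import pickle
c=pickle.load(open('side3.pkl','rb'))
plaque(c,248,145,285,178,(235,120,300,186))
# rack in side: rail faces -> fit rail near-face plane & top points
W=cloud(c)
hs=cv2.cvtColor(c['pixels'],cv2.COLOR_RGB2HSV)
m=np.zeros(W.shape[:2],bool); m[210:256,230:295]=1; m&=(hs[...,1]>90)
P=W[m]; P=P[~np.isnan(P).any(1)]; P=P[P[:,2]>.046]
q=P[:,:2]-P[:,:2].mean(0); v=np.linalg.svd(q,full_matrices=False)[2]
g=np.array([.937,.349]); h=np.array([-.349,.937]); ro=np.array([.5065,.2109])
d=(P[:,:2]-ro); print(len(P),'along',np.percentile(d@g,[0,2,50,98,100]),'across',np.percentile(d@h,[0,2,50,98,100]),np.degrees(np.arctan2(v[0][1],v[0][0])))
# top of rails, top camera
t=pickle.load(open('top.pkl','rb')); W=cloud(t); P=W[170:260,170:260].reshape(-1,3); P=P[(P[:,2]>.046)&(P[:,2]<.07)]; d=P[:,:2]-ro
print(len(P),'along',np.percentile(d@g,[0,2,50,98,100]),'across',np.percentile(d@h,[0,2,50,98,100]))
E
```

```text
n [-0.3475  0.9377  0.0042] az 110.33767607145396 lean 0.24134654417523563 ext [0.1008 0.1343] rect ((-0.5243186950683594, 1.065582275390625), (100.5256118774414, 134.43161010742188), 0.2314271628856659)
face centre [0.5063 0.215  0.2153] mid [0.5077 0.2113 0.2153] bottom z 0.1502803739963206
257 along [-0.0561 -0.0538 -0.0025  0.0513  0.0537] across [-0.0177 -0.016  -0.0087  0.0195  0.0201] -160.17050767933688
264 along [-0.0547 -0.0521  0.0011  0.0542  0.0566] across [-0.0183 -0.0171  0.0097  0.018   0.0185]
```

The plaque's alignment over the groove is within about 1 mm, and it is upright. Lowering.

Request:
{"fn": "servo_tool", "kwargs": {
  "increments": [
    [0,0,0,0,-1,15,0],
    [0,0,0,0,-1,35,0],
    [0,0,0,0,-1,55,0],
    [0,0,0,0,-1,75,0],
    [0,0,0,0,-1,90,0],
    [0,0,0,0,-1,95,0],
    [0,0,0,0,-1,95,0]
  ]
}}

```text
time_s: 16.0
tcp_pos: [0.5066, 0.2102, 0.1552]
orientation: [[0.938, 0.346, -0.001], [0.346, -0.938, 0.0], [-0.001, -0.001, -1.0]]
ft_force: [0.2, -0.4, -1.8]
opening: 0.0073
```

```bash
python3 - <<'E'
from pl import *
np.set_printoptions(precision=4,suppress=True)
c=robot.read_camera('side'); save(c,'s11.png',(210,130,310,270),4)
print(robot.state()['ft_force'],robot.state()['tcp_pos'])
E
```

```text
[ 0.7427  0.2954 -1.5605] [0.5067 0.2104 0.1555]
```

View pics/s11.png

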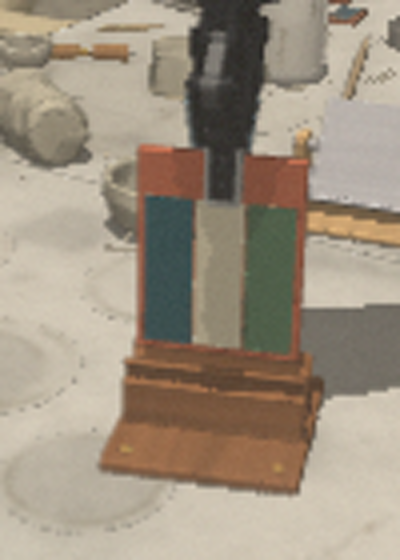

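Request:
{"fn": "servo_tool", "kwargs": {
  "increments": [
    [0,0,0,0,0,8,0],
    [0,0,0,0,0,16,0],
    [0,0,0,0,0,24,0],
    [0,0,0,0,0,32,0],
    [0,0,0,0,0,38,0],
    [0,0,0,0,0,38,0]
  ]
}}

```text
time_s: 16.8
tcp_pos: [0.5065, 0.2103, 0.117]
orientation: [[0.938, 0.346, -0.002], [0.346, -0.938, 0.0], [-0.001, -0.001, -1.0]]
ft_force: [-0.9, -0.6, -0.8]
opening: 0.0071
```

Request:
{"fn": "servo_tool", "kwargs": {
  "increments": [
    [0,0,0,0,0,1.5,0],
    [0,0,0,0,0,3,0],
    [0,0,0,0,0,4,0],
    [0,0,0,0,0,4,0]
  ]
}}

```text
time_s: 17.3
tcp_pos: [0.5065, 0.2103, 0.1131]
orientation: [[0.938, 0.347, -0.002], [0.347, -0.938, 0.0], [-0.001, -0.001, -1.0]]
ft_force: [0.2, 0.3, -1.5]
opening: 0.0072
```

Request:
{"fn": "servo_tool", "kwargs": {
  "increments": [
    [0,0,0,0,0,1,0],
    [0,0,0,0,0,2,0],
    [0,0,0,0,0,3,0],
    [0,0,0,0,0,3,0]
  ]
}}

```text
time_s: 17.8
tcp_pos: [0.5065, 0.2103, 0.1102]
orientation: [[0.938, 0.347, -0.001], [0.347, -0.938, 0.0], [-0.001, -0.001, -1.0]]
ft_force: [-2.7, 0.3, 3.6]
opening: 0.0074
```

```bash
python3 - <<'E'
from pl import *
np.set_printoptions(precision=4,suppress=True)
c=robot.read_camera('side'); save(c,'s12.png',(210,130,310,270),4)
plaque(c,248,190,285,215,(235,160,300,225))
print([robot.state()['ft_force'] for _ in range(2)],robot.state()['tcp_pos'])
E
```

```text
n [-0.3453  0.9385  0.0056] az 110.20062446052495 lean 0.3183430084081776 ext [0.0997 0.0955] rect ((-0.4674072265625, 0.5777816772460938), (99.60802459716797, 95.47822570800781), 0.12566392123699188)
face centre [0.5062 0.2146 0.0927] mid [0.5076 0.2108 0.0927] bottom z 0.02773455535929155
[array([-1.3707, -0.1691,  3.4044]), array([-1.3707, -0.1691,  3.4044])] [0.5064 0.2103 0.1102]
```

View pics/s12.png

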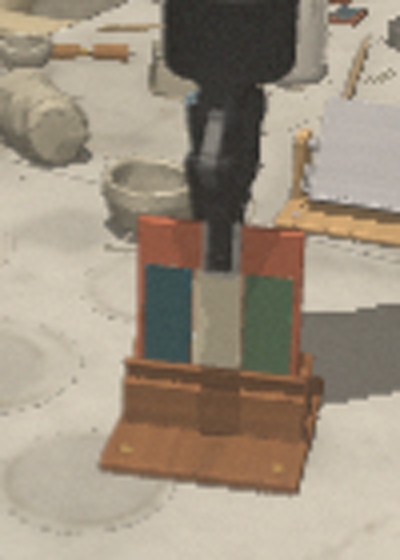

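Floor contact: force went from -1.5 to +3.5 N, and the top edge at about 140 mm puts the bottom at 10 mm. I press one more mm, then open and withdraw.

Request:
{"fn": "servo_tool", "kwargs": {
  "increments": [
    [0,0,0,0,0,0.5,0],
    [0,0,0,0,0,1,0],
    [0,0,0,0,0,1,0]
  ]
}}

```text
time_s: 18.23
tcp_pos: [0.5065, 0.2104, 0.1101]
orientation: [[0.938, 0.346, -0.001], [0.347, -0.938, 0.0], [-0.001, -0.001, -1.0]]
ft_force: [-7.3, -2.6, 20.6]
opening: 0.0069
```

Request:
{"fn": "servo_tool", "kwargs": {
  "increments": [
    [0,0,0,0,0,0,0.12],
    [0,0,0,0,0,0,0.2],
    [0,0,0,0,0,0,0.3],
    [0,0,0,0,0,0,0.4],
    [0,0,0,0,0,0,0.5],
    [0,0,0,0,0,0,0.5],
    [0,0,0,0,0,0,0.5]
  ]
}}

```text
time_s: 19.1
tcp_pos: [0.5065, 0.2104, 0.1101]
orientation: [[0.938, 0.346, -0.001], [0.346, -0.938, 0.0], [-0.001, -0.001, -1.0]]
ft_force: [-0.1, -0.4, -0.5]
opening: 0.0427
```

```bash
python3 - <<'E'
from pl import *
np.set_printoptions(precision=4,suppress=True)
c=robot.read_camera('side'); save(c,'s13.png',(210,130,310,270),4)
plaque(c,248,190,285,215,(235,160,300,225))
print(robot.state()['ft_force'],robot.state()['tcp_pos'])
E
```

```text
n [-0.3476  0.9377  0.0018] az 110.33823338902826 lean 0.1054754275036205 ext [0.0997 0.0957] rect ((-0.6611976623535156, 1.5930213928222656), (95.65747833251953, 99.70259094238281), 89.93000030517578)
face centre [0.5057 0.2147 0.0927] mid [0.5071 0.2109 0.0927] bottom z 0.027725242451392546
[-0.0739  0.6203 -0.8089] [0.5065 0.2104 0.1101]
```

View pics/s13.png

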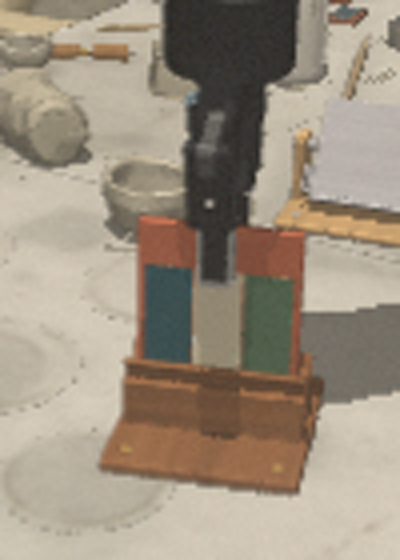

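The plaque stands free and upright, and the fingers are clear on both sides. Withdrawing straight up.

Request:
{"fn": "servo_tool", "kwargs": {
  "increments": [
    [0,0,0,0,0,-10,0.5],
    [0,0,0,0,0,-30,0.5],
    [0,0,0,0,0,-60,0.5],
    [0,0,0,0,0,-100,0.5],
    [0,0,0,0,0,-140,0.5],
    [0,0,0,0,0,-180,0.5],
    [0,0,0,0,0,-180,0.5],
    [0,0,0,0,0,-180,0.5]
  ]
}}

```text
time_s: 20.15
tcp_pos: [0.5064, 0.2102, 0.2901]
orientation: [[0.938, 0.347, -0.001], [0.347, -0.938, 0.0], [-0.001, -0.0, -1.0]]
ft_force: [1.4, 0.3, -0.6]
opening: 0.0425
```

```bash
python3 - <<'E'
from pl import *
np.set_printoptions(precision=4,suppress=True)
c=robot.read_camera('side'); save(c,'s14.png',(190,90,360,290),3)
plaque(c,248,190,285,215,(235,160,300,225)); print('rocker',ang(c,295,155,316,175)[:2])
print(robot.state()['ft_force'],robot.state()['tcp_pos'])
for l in('pot','cup','rib'): print(l,[(r['pixel'],r['score']) for r in robot.landmark_of(c,l)[:2]])
E
```

```text
n [-0.3463  0.9381  0.0067] az 110.26257802031196 lean 0.3817823997496769 ext [0.1002 0.0962] rect ((-0.5733528137207031, -1.1341781616210938), (99.77980041503906, 96.23249053955078), 0.4326646625995636)
face centre [0.5061 0.2146 0.0936] mid [0.5075 0.2109 0.0936] bottom z 0.02864985658029054
rocker (array([-0.0463, -0.2253,  0.9732]), np.float64(0.23206117091436532))
[ 0.45    0.4298 -0.206 ] [0.5063 0.2102 0.2896]
pot [([245.1, 186.3], 0.57)]
cup [([263.6, 170.0], 0.55)]
rib [([337.7, 209.7], 0.9)]
```

View pics/s14.png

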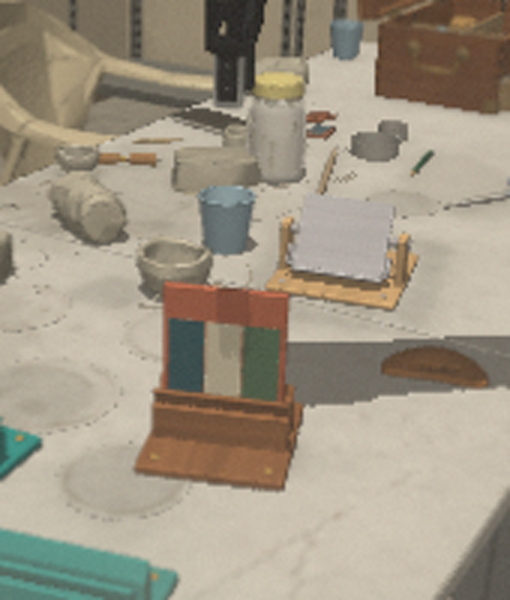

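```bash
python3 - <<'E'
from pl import *
np.set_printoptions(precision=3,suppress=True)
c=robot.read_camera('side'); W=cloud(c)
for r in(158,163,168,173,178): print(r,W[r,300],W[r,310])
print(ang(c,296,162,314,177)[:2])
plaque(c,248,190,285,215,(235,160,300,225))
robot.close_job()
E
```

```text
158 [ 0.592 -0.159  0.079] [ 0.559 -0.165  0.084]
163 [ 0.587 -0.151  0.065] [ 0.553 -0.154  0.072]
168 [ 0.58  -0.139  0.053] [ 0.549 -0.147  0.058]
173 [ 0.573 -0.126  0.042] [ 0.544 -0.138  0.045]
178 [ 0.571 -0.124  0.026] [ 0.54  -0.133  0.03 ]
(array([-0.16 ,  0.817,  0.555]), np.float64(0.9827766319570994))
n [-0.345  0.938  0.006] az 110.20643410855445 lean 0.3293010795706766 ext [0.1   0.096] rect ((-0.22007369995117188, -1.7359390258789062), (99.72357940673828, 95.84043884277344), 0.06484552472829819)
face centre [0.506 0.215 0.093] mid [0.507 0.211 0.093] bottom z 0.028016017147770633
the job is handed in; nothing more can be done
```

The plaque now stands, pressed end down, in the middle of the brown rack's groove, and the job was handed in at about 20 s. I pressed its lip end until the rocker hit its stop and let go; it stayed tipped at about 1.0 rad. I then took the plaque by its bare raised end, slid it out and lowered it. I let go only once the wrist force showed it was on the groove's floor.

**Last checks:**
- **Plaque:** upright to about 0.3°, within about 1 mm of the groove's middle. Its top edge is about 140 mm above the bench, which puts its lower edge on the floor.
- **Rocker:** still tipped, at about 0.98 rad. One earlier reading gave 0.23 rad because the patch I measured took in background; measuring a smaller patch corrected it.
- **Pinch pot, cup and rib:** they look unmoved in the last picture. The network's points for them shifted only 1–3 pixels from the start, which is within its usual error.
- **Gripper:** clear, about 15 cm above the plaque.

The plaque script also printed a "bottom z" of 0.028 m. That figure is wrong because the rail hides the plaque's lower part from the camera, so I used the top-edge height instead.

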